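Unload the formed bracket from the bending die

ROBOT

A 6-joint arm with a two-finger parallel gripper is mounted at the origin on the work surface. World frame = base frame: x ahead of the robot, y to its left, z up, the work surface at z = 0. Lengths are in m, angles in rad, forces in N, time in s.
With the tool pointing down it reaches from about 0.225 to 0.875 m from the base axis. Payload 3.4 kg.
Tool frame: the origin (TCP) lies at the very end of the fingers, on their centre line; the grasp point (between the pads) lies 19 mm behind it (arm.hold_point_z is the distance from the TCP to the grasp point, in m); z points along the fingers, y is the line along which they close (so a half turn about z gives the same grasp; the last joint's range is limited). The gripper opens to 85 mm and grips with 20 to 120 N. Pads are 22 mm wide; open, the fingers measure 114 mm over their backs; the gripper's body (76 mm by 85 mm) begins 54 mm behind the grasp point. The pads swing forward as they close: fully open they stand 13 mm farther back than shut.
Start: joints at [-1.302, 0.276, 1.505, -0, 1.361, -0.121], TCP at [0.219, -0.532, 0.231] pointing down, gripper open.
Joint ranges: [-2.89, 2.89], [-0.75, 2.08], [0.22, 2.7], [-1.18, 4.32], [0.11, 2.71], [-2.7, 2.7]. Speed limits (rad/s): [2.57, 2.57, 3.14, 3.14, 3.14, 3.14].

INTERFACE

Orientations are given as a 3x3 rotation matrix whose columns are the frame's x, y, z axes.
In Python, from rig import arm, eyes, finish_job gives the robot as it stands.
- The arm moves only by the tool arm_command, never from a script. Its argument "moves" is a list of rows, each a list of 4 numbers: the shift along the tool's x, y, z in mm, then the turn about the tool's z in rad. A call has 1 to 8 rows; each row shifts and turns the commanded pose from where the row before left it, along the tool's axes as they then stand; what a row does not reach is not made up. A row lasts 1/10 s, in which the tool goes at most 50 mm and 8.59 degrees, less where a joint would pass 70% of its speed; a pose out of reach is approached as far as the arm can. A call is refused whole if a number of a shift passes 50 or a number of a turn 0.15, either way. A call with a gripper value outside its range is refused whole. "claw" is the opening in per cent of the stroke, from 0 (shut) to 100 (fully open), set as the call begins (left out, the last holds). The fingers move at their own pace and stop on an object; "force" is the grip in N (left out, the last holds). Time passes only in rows, so rows that do not move let the fingers close. It gives the time, the measured TCP pose, the force, the opening and the grip force at its end, in the units of the state.
- arm.get_obs(): the state, without advancing time (a new reading comes with each control period).
- eyes.capture(name): name is "scene" or "top"; returns (picture, depth): 480x640x3 uint8, blue, green, red; 480x640 float32, m along the optical axis (not along the pixel's ray), 0 where there is no reading.
- eyes.camera_model(name): a dict with "camera_matrix" (3x3 intrinsics, pixels), "eye" and "orientation" of the camera in the world. Camera axes: x right, y down, z forward; pixel columns grow to the right and rows downward; lengths in m; the calibration is good to about 2 mm. A picture is of the moment at which its call begins. camera_model takes no time and is no camera call.
- finish_job(): hands the job in; it is judged then, once.
The state is a dict: "t": time; "qpos": joint angles; "dq": joint speeds; "tau": joint torques, N m; "eef_pos": TCP position; "ee_rot": TCP orientation; "ft_force": force on the tool from outside, world axes, zero at the start; "wrist_torque": the same for the moment, N m; "gripper_width": opening from 0.0 (shut) to 1.0 (fully open); "grasp_force": force on a finger pad.
Only numpy, scipy, OpenCV 4.12 (cv2) and the standard library are available. Lean on these libraries where they do the work, as an engineer would, in place of code of your own. Each camera call takes 0.05 s, during which the arm holds its last target. There are 200 camera calls.

TASK

One of the two open dies on the bench holds a finished U-shaped steel bracket. Lift that bracket up out of its die and set it down gently in the green tray, standing on its base with its open side up. Leave the flat blank that is waiting on the other die where it lies.

Things in the scene. Friction and masses are not known exactly. Their poses are not given: they have to be found in the camera images.
- bracket: Formed part, bright steel, 0.2 kg: U-channel, base 70 mm (x) by 40 (y) by 4 thick; two upright flanges 4 thick along the 70 mm sides: 40 mm wide over their outer faces, 50 tall in all. Origin: centre of the base's underside; z up to the open side. Starts base down in the die's pocket, its lowest 14 mm sunk, 36 mm showing. (A scrapped one on its side in the red bin is not it.)
- die: Fixed die holding the bracket: blue plate 170 (x) by 150 mm (y), on it a dark steel block, top face 45 mm above the bench. Origin: centre of its underside, z up. In its top a central open pocket 75 (x) by 45 mm (y), 14 deep; 2.5 mm play round the bracket. Brass pins, 8 mm diameter, stand 6 mm above the top face at x +-41, y +-40 and x +-28, y +-61.5.
- tray: Green plastic open tray, fixed, 240 mm (x) by 170 mm (y) by 45 mm high outside, walls and floor 5 mm thick, empty. Origin at the centre of its underside on the bench, z up; its inner floor is 5 mm above the origin.
- blank: Flat unformed steel plate, 70 (x) by 110 mm (y) by 4 with four holes, lying loose on the top face of a second identical fixed die, 45 mm above the bench, between its brass pins. Origin: centre of its underside. To be left alone.

How it is judged:
By the outcome, as a careful person would: the job done as asked, in the order asked, and still so for the second after the job is handed in, with the robot touching nothing.
It also fails if it takes over 38 s, if anything falls off the work surface, if the arm or the gripper's body presses on something with over 40 N, if the wrist force passes 120 N, or if a joint passes its speed limit or range.

## Working session

There is one attempt and no reset: what is moved stays moved. The work goes in short steps, Python scripts to look and compute and a tool call to move; the robot and the scene stay as the last step left them, time stands still between calls to the robot, and variables do not carry over. Pictures are saved under pics/ and viewed, at most 10 in all, crops included, and the job is handed in when it is done.

Besides the shell and the picture viewer there is one more tool, called after "Emit:" as name([rows], argument=value, ...), one row to a line, values as JSON. arm_command: Moves the arm, as the interface text tells. Its arguments: {"type":"object","properties":{"moves":{"type":"array","items":{"type":"array","items":{"type":"number"}}},"claw":{"type":"number"},"force":{"type":"number"}},"required":["moves"]}

```bash
mkdir -p pics; cat > h.py <<'E'
import numpy as np, cv2
from rig import arm, eyes, finish_job
def grab(n,tag):
    p,d=eyes.capture(n); cv2.imwrite(f'pics/{tag}.png',p); np.save(f'pics/{tag}.npy',d); return p,d
def world(n,d):
    m=eyes.camera_model(n);K=np.array(m['camera_matrix']);R=np.array(m['orientation']);e=np.array(m['eye'])
    v,u=np.mgrid[:480,:640]
    c=np.stack([(u-K[0,2])/K[0,0]*d,(v-K[1,2])/K[1,1]*d,d],-1)
    return c@R.T+e
E
python3 - <<'E'
from h import *
for n in('top','scene'): grab(n,n+'0'); print(eyes.camera_model(n))
o=arm.get_obs();print(o['t'],o['eef_pos'],o['ee_rot'],arm.hold_point_z)
E
```

```text
{'camera_matrix': array([[474.71435437,   0.        , 324.25574251],
       [  0.        , 474.71435437, 239.66825956],
       [  0.        ,   0.        ,   1.        ]]), 'eye': array([ 0.46614105, -0.00498904,  0.87862648]), 'orientation': array([[ 0.01627565, -0.99708298,  0.07456965],
       [-0.99980476, -0.01706503, -0.00996083],
       [ 0.0112043 , -0.07439297, -0.99716606]])}
{'camera_matrix': array([[535.78552556,   0.        , 318.22077668],
       [  0.        , 535.78552556, 237.56595099],
       [  0.        ,   0.        ,   1.        ]]), 'eye': array([0.96454877, 0.63791034, 0.87071017]), 'orientation': array([[-0.84296004,  0.38196514, -0.37884165],
       [ 0.53792582,  0.60808416, -0.58384028],
       [ 0.00736098, -0.69594273, -0.71805956]])}
0.1 [ 0.21839012 -0.5314264   0.23052489] [[ 9.24993983e-01  3.79981519e-01 -4.21003253e-04]
 [ 3.79981698e-01 -9.24992690e-01  1.55958890e-03]
 [ 2.03190028e-04 -1.60258388e-03 -9.99998695e-01]] 0.0187
```

View pics/top0.png

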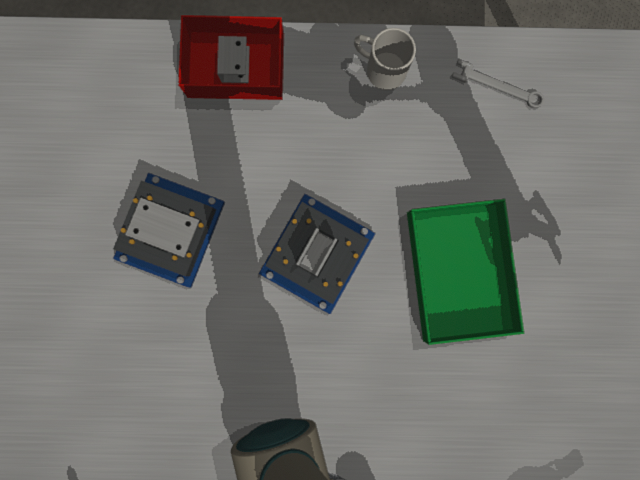

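View pics/scene0.png

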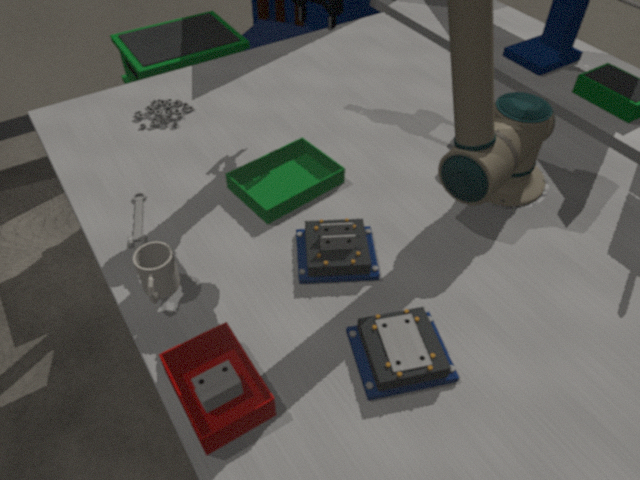

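The top view shows the bracket standing in the middle die, near (318,252). The blank is on the left die, near (163,227), and the green tray is near (465,270).

```bash
python3 - <<'E'
from h import *
p=cv2.imread('pics/top0.png');d=np.load('pics/top0.npy');w=world('top',d)
s=w[190:315,250:385].reshape(-1,3)
print('z hist',np.histogram(s[:,2],bins=np.arange(-.01,.1,.01)))
f=lambda a:cv2.minAreaRect((a[:,:2]*1000).astype(np.float32))
print('flange rect',f(s[s[:,2]>.066]),(s[:,2]>.066).sum(),np.percentile(s[s[:,2]>.066][:,2],[10,50,90,99]))
dk=s[(s[:,2]>.038)&(s[:,2]<.049)];print('top face',f(dk),np.median(dk[:,2]))
hsv=cv2.cvtColor(p,cv2.COLOR_BGR2HSV)
g=(hsv[...,0]>45)&(hsv[...,0]<80)&(hsv[...,1]>120)
print('tray',f(w[g&(w[...,2]>.035)]), 'floor z',np.median(w[240:300,440:490,2]))
b=np.zeros((480,640),bool);b[190:315,250:385]=1
b&=(hsv[...,0]>100)&(hsv[...,0]<130)&(hsv[...,1]>150)&(w[...,2]<.03)
print('blue',f(w[b]),np.median(w[b][:,2]))
m=np.float32(w[...,2]); 
ps=d2=np.load('pics/scene0.npy');ps=world('scene',d2)[200:290,285:390].reshape(-1,3);q=ps[ps[:,2]>.066]
print('scene flange',f(q),len(q))
cv2.imwrite('pics/c1.png',cv2.resize(p[190:315,255:380],None,fx=4.8,fy=4.8,interpolation=cv2.INTER_CUBIC))
E
```

```text
z hist (array([3420, 5760, 1877,   77,  806, 4531,  127,    9,   42,  172]), array([-0.01,  0.  ,  0.01,  0.02,  0.03,  0.04,  0.05,  0.06,  0.07,
        0.08,  0.09]))
flange rect ((505.416748046875, -1.6268844604492188), (42.44049072265625, 69.54694366455078), 62.32346725463867) 273 [0.07895025 0.08184996 0.87862648 0.87862648]
top face ((506.5391845703125, -0.9876556396484375), (136.06007385253906, 129.9310302734375), 61.432559967041016) 0.04546194297173989
tray ((467.26580810546875, -178.1706085205078), (239.24484252929688, 343.8535461425781), 7.2834882736206055) floor z 0.005325944302778385
blue ((506.3558349609375, -0.3796234130859375), (147.181640625, 167.18235778808594), 61.448482513427734) 0.01542531384213286
scene flange ((711.6680908203125, 318.6047058105469), (811.333740234375, 73.18881225585938), 56.776405334472656) 513
```

View pics/c1.png

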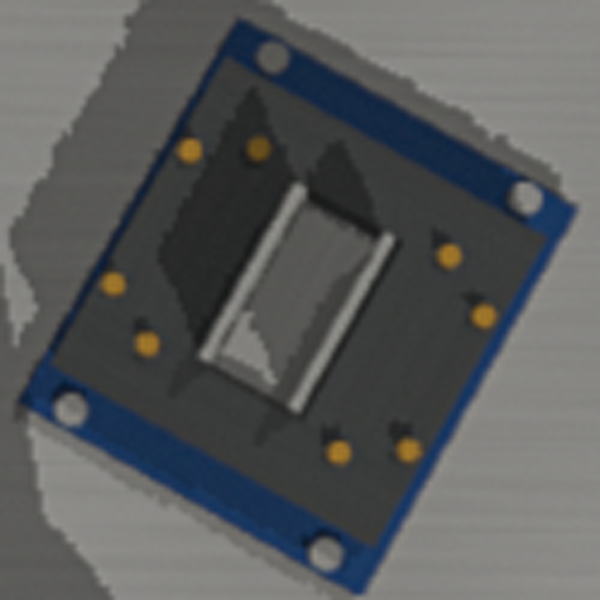

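```bash
python3 - <<'E'
from h import *
f=lambda a:cv2.minAreaRect((a[:,:2]*1000).astype(np.float32))
for n,(r0,r1,c0,c1),(t0,t1,u0,u1) in(('top',(190,315,250,385),(190,350,395,535)),('scene',(205,285,290,385),(135,225,220,350))):
    p=cv2.imread(f'pics/{n}0.png');d=np.load(f'pics/{n}0.npy');w=world(n,d);ok=d>0
    s=w[r0:r1,c0:c1][ok[r0:r1,c0:c1]];q=s[(s[:,2]>.072)&(s[:,2]<.09)]
    print(n,'flange',f(q),len(q),np.median(q[:,2]))
    hsv=cv2.cvtColor(p,cv2.COLOR_BGR2HSV)
    g=(hsv[...,0]>45)&(hsv[...,0]<80)&(hsv[...,1]>120)&ok
    m=np.zeros_like(g);m[t0:t1,u0:u1]=1;g&=m
    print('tray',f(w[g&(w[...,2]>.04)&(w[...,2]<.05)]))
    top=w[r0:r1,c0:c1][ok[r0:r1,c0:c1]&(abs(w[r0:r1,c0:c1,2]-.045)<.005)];print('die top',f(top),np.median(top[:,2]))
E
```

```text
top flange ((506.08990478515625, -0.5277862548828125), (39.95290756225586, 69.54598999023438), 62.015010833740234) 208 0.08148083245359822
tray ((478.30999755859375, -264.54937744140625), (239.32736206054688, 169.5819854736328), 7.240597248077393)
die top ((506.5391845703125, -0.9876556396484375), (136.06007385253906, 129.9310302734375), 61.432559967041016) 0.045491568613121425
scene flange ((502.7535400390625, -0.6085968017578125), (45.96607971191406, 70.08145141601562), 61.50889587402344) 347 0.07930261236824454
tray ((477.533203125, -262.27569580078125), (240.0465087890625, 175.1011962890625), 7.608724117279053)
die top ((503.2468566894531, -1.1244659423828125), (142.6165313720703, 130.46864318847656), 61.415687561035156) 0.047119594069848114
```

Emit:
arm_command([
  [33,-27,0,0],
  [33,-27,0,0],
  [33,-27,0,0],
  [33,-27,0,0],
  [33,-27,0,0],
  [33,-27,0,0],
  [33,-27,0,0],
  [33,-27,0,0],
], claw=100, force=40)

```text
t: 0.9
eef_pos: [0.3809, -0.23, 0.2311]
ee_rot: [[0.925, 0.38, -0.0], [0.38, -0.925, 0.0], [-0.0, -0.0, -1.0]]
ft_force: [0.6, 0.2, 0.4]
gripper_width: 0.996
grasp_force: 0.0
```

Emit:
arm_command([
  [33.6,-27.5,0,0],
  [33.6,-27.5,0,0],
  [33.6,-27.5,0,0],
  [33.6,-27.5,0,0],
  [33.6,-27.5,0,0],
  [33.6,-27.5,0,0],
  [0,0,0,0.147],
  [0,0,0,0.147],
])

```text
t: 1.7
eef_pos: [0.5045, -0.0009, 0.2306]
ee_rot: [[0.996, 0.093, -0.001], [0.093, -0.996, 0.0], [-0.001, -0.0, -1.0]]
ft_force: [0.0, -0.2, -0.5]
gripper_width: 1.008
grasp_force: 0.0
```

Emit:
arm_command([
  [0,0,0,0.147],
  [0,0,0,0.147],
  [0,0,0,0.147],
  [0,0,0,0.147],
  [0,0,20,0],
  [0,0,20,0],
  [0,0,0,0],
  [0,0,0,0],
])

```text
t: 2.5
eef_pos: [0.5042, -0.0025, 0.1911]
ee_rot: [[0.881, -0.473, -0.001], [-0.473, -0.881, 0.0], [-0.001, 0.0, -1.0]]
ft_force: [-0.2, -0.1, 0.2]
gripper_width: 0.998
grasp_force: 0.0
```

```bash
python3 - <<'E'
from h import *
o=arm.get_obs();print(o['t'],o['eef_pos'],np.degrees(np.arctan2(o['ee_rot'][1][1],o['ee_rot'][0][1])),o['qpos'])
p=np.array([.505,-.0007,.051])-o['eef_pos'];print(np.array(o['ee_rot']).T@p*1000)
E
```

```text
2.5 [ 0.50418904 -0.00254026  0.1911471 ] -118.20298656355564 [-1.43054911e-01  1.97538727e-01  1.71653300e+00 -9.71248202e-05
  1.22857621e+00  1.92000925e+00]
[-2.04391695e-02 -2.06768419e+00  1.40146269e+02]
```

Emit:
arm_command([
  [0,-1.5,30,0],
  [0,0,30,0],
  [0,0,25,0],
  [0,0,20,0],
  [0,0,15,0],
  [0,0,10,0],
  [0,0,8,0],
  [0,0,0,0],
])

```text
t: 3.3
eef_pos: [0.5051, -0.0012, 0.053]
ee_rot: [[0.881, -0.473, -0.001], [-0.473, -0.881, -0.0], [-0.0, 0.0, -1.0]]
ft_force: [0.0, 0.8, -0.4]
gripper_width: 0.997
grasp_force: 0.0
```

```bash
python3 - <<'E'
from h import *
o=arm.get_obs();print(o['eef_pos'],o['ft_force'])
p,d=grab('scene','s1');cv2.imwrite('pics/s1c.png',cv2.resize(p[170:310,250:430],None,fx=4,fy=4))
E
```

```text
[ 0.50511024 -0.00124923  0.05304698] [ 0.00935538  0.78383384 -0.44452021]
```

View pics/s1c.png

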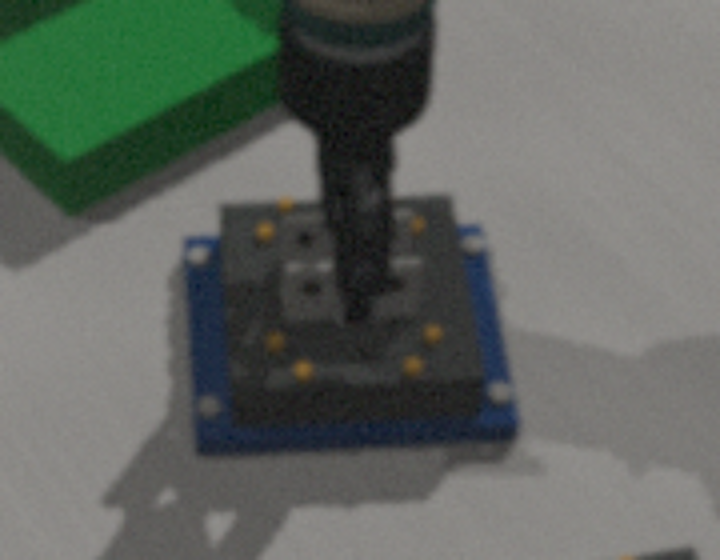

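The fingers straddle the bracket, with the near fingertip at crop (355,318), centred along the flange that runs from (283) to (422). Next I close the gripper.

Emit:
arm_command([
  [0,0,0,0],
  [0,0,0,0],
  [0,0,0,0],
  [0,0,0,0],
  [0,0,0,0],
  [0,0,0,0],
  [0,0,0,0],
  [0,0,0,0],
], claw=0, force=40)

```text
t: 4.15
eef_pos: [0.5057, -0.0012, 0.0539]
ee_rot: [[0.881, -0.473, 0.001], [-0.473, -0.881, -0.0], [0.001, -0.001, -1.0]]
ft_force: [0.1, 0.4, 5.3]
gripper_width: 0.458
grasp_force: 41.6
```

Emit:
arm_command([
  [0,0,-4,0],
  [0,0,-6,0],
  [0,0,-10,0],
  [0,0,-15,0],
  [0,0,-25,0],
  [0,0,-30,0],
  [0,0,-20,0],
  [0,0,0,0],
])

```text
t: 4.95
eef_pos: [0.5073, -0.0016, 0.1666]
ee_rot: [[0.881, -0.472, 0.007], [-0.472, -0.881, -0.001], [0.007, -0.002, -1.0]]
ft_force: [0.3, -1.3, -2.5]
gripper_width: 0.462
grasp_force: 40.9
```

```bash
python3 - <<'E'
from h import *
o=arm.get_obs();print(o['eef_pos'],o['ft_force'],o['gripper_width'])
p,d=grab('scene','s2');cv2.imwrite('pics/s2c.png',cv2.resize(p[110:310,230:430],None,fx=3,fy=3))
R=np.array(o['ee_rot']);print(R.T@(np.array([.478,-.264,.16])-o['eef_pos'])*1000)
E
```

```text
[ 0.50726138 -0.00156737  0.16659093] [ 0.27447516 -1.33347892 -2.4627777 ] 0.46176085484073764
[ 98.16540497 245.13121943   6.6926271 ]
```

View pics/s2c.png

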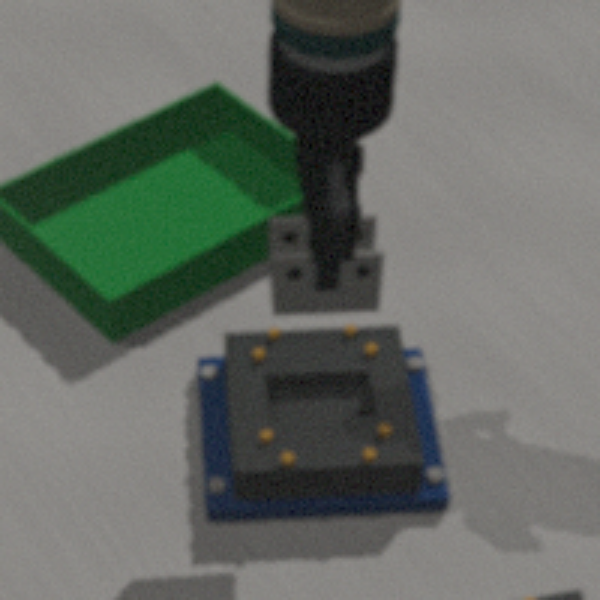

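The bracket is held level at about crop (325,270), and the die pocket is empty.

Emit:
arm_command([
  [6,15,0,0],
  [12,30,0,0],
  [15,38,0,0],
  [16,40,0,0],
  [16,40,0,0],
  [15,38,0,0],
  [12,30,0,0],
  [6,14,0,0],
])

```text
t: 5.8
eef_pos: [0.4744, -0.2658, 0.1615]
ee_rot: [[0.88, -0.475, -0.003], [-0.475, -0.88, 0.001], [-0.003, 0.001, -1.0]]
ft_force: [0.3, 0.3, -2.3]
gripper_width: 0.461
grasp_force: 41.1
```

Emit:
arm_command([
  [0,0,0,-0.12],
  [0,0,0,-0.13],
  [0,0,0,-0.13],
  [0,0,0,-0.12],
  [0,0,0,-0.12],
  [0,0,20,0],
  [0,0,20,0],
  [0,0,0,0],
])

```text
t: 6.6
eef_pos: [0.4731, -0.2608, 0.1198]
ee_rot: [[0.992, 0.128, -0.007], [0.128, -0.992, 0.006], [-0.006, -0.006, -1.0]]
ft_force: [-0.8, -0.5, -3.0]
gripper_width: 0.463
grasp_force: 40.9
```

```bash
python3 - <<'E'
from h import *
o=arm.get_obs();print(o['t'],o['eef_pos'],o['ft_force'],o['gripper_width'],o['ee_rot'][0])
p,d=grab('scene','s3');w=world('scene',d);cv2.imwrite('pics/s3c.png',cv2.resize(p[80:240,200:370],None,fx=3.5,fy=3.5))
E
```

```text
6.6 [ 0.47313941 -0.26075491  0.11975071] [-0.81735342 -0.45172401 -2.98518524] 0.4625770952161291 [ 0.99176108  0.12791214 -0.00696045]
```

View pics/s3c.png

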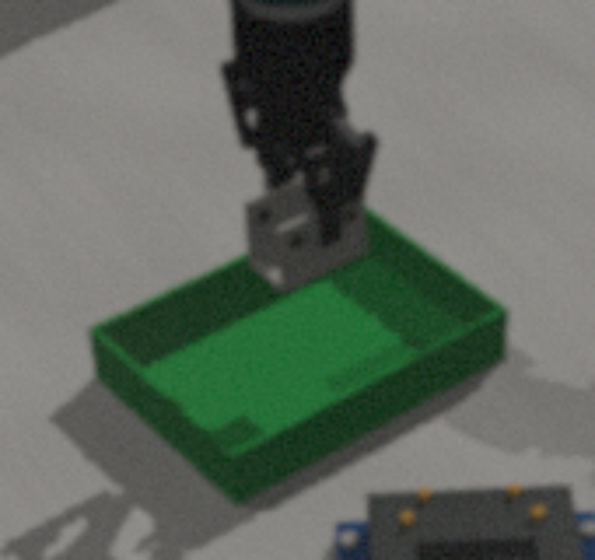

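The bracket hangs over the tray floor, clear of the walls. I'll lower it and watch the force for contact.

Emit:
arm_command([
  [2,0,20,0],
  [2,0,20,0],
  [0,0,16,0],
  [0,0,12,0],
  [0,0,8,0],
  [0,0,6,0],
  [0,0,3,0],
  [0,0,0,0],
])

```text
t: 7.45
eef_pos: [0.4797, -0.263, 0.0383]
ee_rot: [[0.992, 0.127, 0.0], [0.127, -0.992, -0.0], [0.0, 0.0, -1.0]]
ft_force: [0.9, -0.4, -2.2]
gripper_width: 0.461
grasp_force: 41.1
```

Emit:
arm_command([
  [0,0,1.5,0],
  [0,0,1,0],
  [0,0,1,0],
  [0,0,0,0],
])

```text
t: 7.85
eef_pos: [0.4796, -0.263, 0.0348]
ee_rot: [[0.992, 0.127, 0.0], [0.127, -0.992, -0.0], [0.0, 0.0, -1.0]]
ft_force: [-0.2, 0.2, -2.4]
gripper_width: 0.46
grasp_force: 41.1
```

Emit:
arm_command([
  [0,0,1,0],
  [0,0,1,0],
  [0,0,1,0],
  [0,0,1,0],
  [0,0,0.5,0],
  [0,0,0,0],
])

```text
t: 8.45
eef_pos: [0.4796, -0.2629, 0.0302]
ee_rot: [[0.992, 0.127, -0.0], [0.127, -0.992, 0.0], [-0.0, -0.0, -1.0]]
ft_force: [-0.0, -0.1, -2.3]
gripper_width: 0.457
grasp_force: 41.1
```

Emit:
arm_command([
  [0,0,0.5,0],
  [0,0,0.5,0],
  [0,0,0.5,0],
  [0,0,0,0],
])

```text
t: 8.85
eef_pos: [0.4796, -0.2629, 0.0287]
ee_rot: [[0.992, 0.127, -0.0], [0.127, -0.992, -0.0], [-0.0, -0.0, -1.0]]
ft_force: [0.8, -0.0, -1.8]
gripper_width: 0.463
grasp_force: 41.1
```

Emit:
arm_command([
  [0,0,0.4,0],
  [0,0,0.4,0],
  [0,0,0,0],
])

```text
t: 9.15
eef_pos: [0.4797, -0.263, 0.028]
ee_rot: [[0.992, 0.127, 0.0], [0.127, -0.992, -0.0], [0.0, 0.0, -1.0]]
ft_force: [-0.2, -0.1, -3.3]
gripper_width: 0.465
grasp_force: 41.2
```

Emit:
arm_command([
  [0,0,0.4,0],
  [0,0,0.4,0],
  [0,0,0,0],
])

```text
t: 9.45
eef_pos: [0.4797, -0.263, 0.028]
ee_rot: [[0.992, 0.128, 0.0], [0.128, -0.992, -0.0], [0.0, 0.0, -1.0]]
ft_force: [-2.1, -0.5, 4.5]
gripper_width: 0.458
grasp_force: 42.0
```

The force rose to 4.5 N, so the base is on the tray floor. Now I release partway and check.

Emit:
arm_command([
  [0,0,0,0],
  [0,0,0,0],
  [0,0,0,0],
  [0,0,0,0],
  [0,0,0,0],
], claw=75)

```text
t: 9.95
eef_pos: [0.4797, -0.263, 0.0271]
ee_rot: [[0.992, 0.127, -0.0], [0.127, -0.992, -0.0], [-0.0, 0.0, -1.0]]
ft_force: [-0.5, -0.2, 0.0]
gripper_width: 0.747
grasp_force: 0.0
```

Emit:
arm_command([
  [0,0,-5,0],
  [0,0,-10,0],
  [0,0,-20,0],
  [0,0,-30,0],
  [0,0,-40,0],
  [0,0,-40,0],
  [0,0,-20,0],
  [0,0,0,0],
])

```text
t: 10.75
eef_pos: [0.4816, -0.2643, 0.1968]
ee_rot: [[0.992, 0.128, 0.007], [0.128, -0.992, -0.005], [0.007, 0.006, -1.0]]
ft_force: [-0.4, -0.5, 0.2]
gripper_width: 0.751
grasp_force: 0.0
```

```bash
python3 - <<'E'
from h import *
p,d=grab('scene','s4');w=world('scene',d);cv2.imwrite('pics/s4c.png',cv2.resize(p[80:400,200:470],None,fx=1.8,fy=1.8))
a=w[140:225,220:350];m=(d[140:225,220:350]>0)&(np.hypot(a[...,0]-.478,a[...,1]+.263)<.06)&(a[...,2]>.045)&(a[...,2]<.08)
q=a[m];print(cv2.minAreaRect((q[:,:2]*1000).astype(np.float32)),np.percentile(q[:,2],[5,50,98]))
o=arm.get_obs();print(o['t'],o['eef_pos'],o['ft_force'],o['gripper_width'])
E
```

```text
((477.65185546875, -263.139892578125), (71.44476318359375, 45.98619842529297), 6.8938822746276855) [0.04587142 0.05281408 0.05967689]
10.8 [ 0.48042881 -0.26349869  0.19444376] [ 0.31508107 -0.52137991 -0.66336078] 0.7515077766173598
```

View pics/s4c.png

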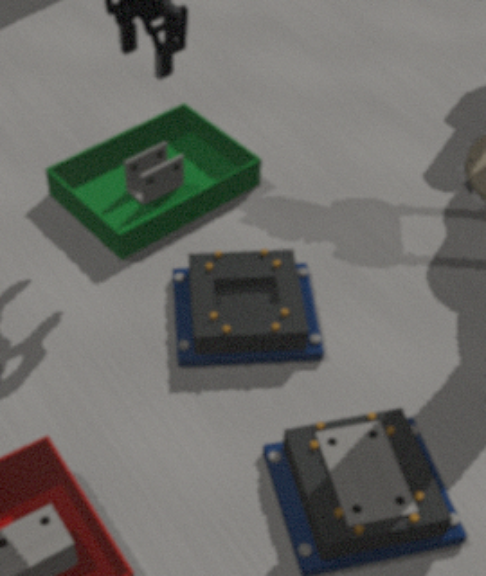

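The bracket stands on its base, open side up, near the middle of the tray at (155,172). The blank at (365,465) lies undisturbed, and the gripper is clear.

Emit:
arm_command([
  [0,0,0,0],
  [0,0,0,0],
  [0,0,0,0],
])

```text
t: 11.1
eef_pos: [0.479, -0.2625, 0.1908]
ee_rot: [[0.992, 0.127, -0.002], [0.127, -0.992, 0.002], [-0.002, -0.002, -1.0]]
ft_force: [-0.8, -0.3, -0.1]
gripper_width: 0.75
grasp_force: 0.0
```

```bash
python3 -c "
from rig import finish_job
print(finish_job())"
```

```text
the job is handed in; nothing more can be done
None
```

The bracket stands upright on its base, open side up, near the middle of the green tray; the blank was left where it lay, and I handed the job in at about 11 s.

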